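# Set the dispenser's portion knob and lock it

### The arm

A 6-joint arm with a two-finger parallel gripper is mounted at the origin on the work surface. World frame = base frame: x ahead of the robot, y to its left, z up, the work surface at z = 0. Lengths are in m, angles in rad, forces in N, time in s.
With the tool pointing down it reaches from about 0.35 to 0.95 m from the base axis. Payload 17.4 kg.
Tool frame: the origin (TCP) lies at the very end of the fingers, on their centre line; the grasp point (between the pads) lies 19 mm behind it; x points along the fingers, y is the direction in which the jaws open and shut, and the axes are right-handed (so a half turn about x gives the same grasp; the last joint's range is limited). The gripper opens to 93 mm and grips with 3 to 60 N. Pads are 15 mm wide; open, the fingers measure 128 mm over their backs; the gripper's body (75 mm by 188 mm) begins 65 mm behind the grasp point.
Start: joints at [-0.038, 0.116, 1.442, -0, 1.584, -0.038], TCP at [0.675, -0, 0.219] pointing down, gripper open.
Joint ranges: [-2.83, 2.83], [-0.83, 2.19], [0.07, 2.5], [-1.14, 4.28], [0.01, 3], [-2.97, 2.97]. Speed limits (rad/s): [1.89, 1.89, 2.22, 3.14, 3.14, 3.14].

### API

Orientations are given as a rotation vector (axis times angle).
In Python, from cell import bot gives the robot as it stands.
- The arm moves only by the tool drive_tool, never from a script. Its argument "increments" is a list that holds one entry, the list of rows, each a list of 4 numbers: the shift along the tool's x, y, z in m, then the turn about the tool's x in degrees. In form: [[[tx, ty, tz, twist], ...]]. A call has 1 to 12 rows; each row shifts and turns the commanded pose from where the row before left it, along the tool's axes as they then stand; what a row does not reach is not made up. A row lasts 1/12 s, in which the tool goes at most 41.7 mm and 7.16 degrees, less where a joint would pass 70% of its speed; a pose out of reach is approached as far as the arm can. A call is refused whole if a number of a shift passes 0.0417 or a number of a turn 7.16, either way. A call with a gripper value outside its range is refused whole. "claw" is the closure, from 0 (fully open) to 1 (shut), set as the call begins (left out, the last holds). The fingers move at their own pace and stop on an object; "force" is the grip in N (left out, the last holds). Time passes only in rows, so rows that do not move let the fingers close. It gives the time, the measured TCP pose, the force and the opening at its end, in the units of the state.
- bot.state(): the state, without advancing time (a new reading comes with each control period).
- bot.camera(name): name is "scene" or "side" or "wrist"; returns a dict with "color" (420x560x3 uint8, blue, green, red), "fx", "fy", "cx", "cy" (pixels), "R" (3x3) and "t" (3): a world point X has camera coordinates R X + t. Camera axes: x right, y down, z forward; pixel columns grow to the right and rows downward; lengths in m; the calibration is good to about 2 mm. A picture is of the moment at which its call begins. There is no depth.
- bot.finish_job(): hands the job in, once; it reports no verdict.
Trained networks look in a picture, given as the dict that the camera call returned (one of the last four; its "shot" number tells which), for a name from the list of things; names that differ only in an ending like _2 or _b are one class to them, and where a whole thing is asked for, a point or a joint stands for the part that bears it (a point fixed in the world has none). Each returns a list of dicts, best first, with "conf" (0 to 1); they miss things now and then, are a little off and sometimes report something else, mostly with a low value. They report only what shows in the picture. A call takes as long as a camera call.
- bot.boxes_of(label, picture): "rect" ([left, top, right, bottom] as shares, 0 to 1, of the picture: columns of its width, rows of its height, round what is visible of it).
The state is a dict: "time": time; "q": joint angles; "joint_velocities": joint speeds; "tau": joint torques, N m; "position": TCP position; "ee_rot": TCP orientation; "contact_force": force on the tool from outside, world axes, zero at the start; "moment": the same for the moment, N m; "finger_gap": finger opening in m.
Only numpy, scipy, OpenCV 4.12 (cv2) and the standard library are available. Lean on these libraries where they do the work, as an engineer would, in place of code of your own. Each camera call takes 0.05 s, during which the arm holds its last target.

### The job

Turn the portion dispenser's black knob so that its white line points at the green clip, then turn the orange lock ring under it clockwise until it is just tight, about 0.3 N m: never force it, or you spoil the clamp and drag the knob off the clip. Handle it gently, leave the cup on the housing and the bottle beside it where they are, and let go once the ring is locked.

Things in the scene. Friction and masses are not known exactly. Their poses are not given: they have to be found in the camera images.
- machine: Countertop portion dispenser, fixed: white housing 190 (x) by 450 (y) by 70 mm tall, with a steel hopper (172 mm wide, top 272 mm above the table) on it, 255 mm along +y from the dial. Origin: on the table under the dial's upright axis; z up. On top, about the axis: black dial plate (156 mm diameter, upper face at 72 mm, white ticks every 15 degrees), over it the orange lock ring, over that the black knob.
- knob_grip (a point): Point on the axis of the black ribbed knob, 121 mm above the table. The knob: a cylinder of 44 mm diameter, 101 to 133 mm above the table. A white line on its top and side is its pointer; this point's x axis runs along that line, outward; z up. It turns both ways against a steady friction of about 0.45 N m and stays where left. Squeeze it and the ring with less than 35 N a finger.
- clip: Fixed green clip with a wedge on the dial's rim, marking the wanted setting. Origin: on the dial's axis, 72 mm above the table; x axis from the axis outward through the wedge (57 to 89 mm out, 3 mm tall); z up. The pointer reaches it by a clockwise turn (seen from above) of 0.4 to 1.4 rad.
- ring_grip (a point): Point on the axis of the orange ribbed lock ring, 88.5 mm above the table. The ring: a cylinder of 60 mm diameter, 78 to 99 mm above the table, under the knob on the same axis; it rides along with the knob. Clockwise seen from above tightens: it runs free (about 0.03 N m) through an unknown play of 0.2 to 1.1 rad, then meets the clamp collar inside; its rubber bond gives 1 rad per 8 N m.
- clamp (a joint): How far the lock ring has wound up the clamp collar, rad: 0 slack (at the start), tight above 0.013. The collar begins to give at about 0.16 N m and stiffens by 6 N m per rad, so it is tight from about 0.24 N m on the ring. Above 0.042 (about 0.41 N m) it is over-tightened; from 0.45 N m the knob is dragged round too. Stays tight when let go.
- cup: Small steel measuring cup, 60 mm diameter, 45 mm tall, standing on the dispenser's housing between dial and hopper. Origin: centre of its underside. Leave it alone.
- bottle1: Clear water bottle with a blue cap, 62 mm diameter, 190 mm tall, standing on the table beside the dial's end of the dispenser. Origin: centre of its underside. Leave it alone.

How it is judged:
On the way, in this order (a step that is already met when the one before it is completed fails the run):
1. the knob's white line points at the green clip (within 4 degrees) while the lock ring is still slack (angle between the x axis of knob_grip and the x axis of clip, either way round below 0.07 rad and value of joint clamp below 0.005 rad), for 0.3 s.
2. the lock ring is tight (clamp wound up by more than 0.013 rad) with the line still on the clip (angle between the x axis of knob_grip and the x axis of clip, either way round below 0.07 rad and value of joint clamp above 0.013 rad), for 0.3 s.
At the end, for the whole second after the job is handed in: The white line points at the green clip within 0.07 rad (4 degrees), and the lock ring is tight (clamp above 0.013 rad) and let go (all of step 2); the robot touches nothing.
It fails at once if the lock ring is over-tightened: the clamp is forced past 0.042 rad (value of joint clamp above 0.042 rad).
It fails at once if the gripper or arm bears on the dispenser (its knob and ring included) with more than 70 N (35 N a finger when gripped) (contact force between any of the fingers, the arm and machine above 70 N).
It fails at once if the measuring cup or the bottle beside the dispenser is moved more than 30 mm (distance of any of cup, bottle1 from where it was at the start of the episode above 0.03 m).
It also fails if it takes over 69 s, if anything falls off the work surface, if the arm or the gripper's body presses on something with over 40 N, if the wrist force passes 120 N, or if a joint passes its speed limit or range.

## Working session

There is one attempt and no reset: what is moved stays moved. The work goes in short steps, Python scripts to look and compute and a tool call to move; the robot and the scene stay as the last step left them, time stands still between calls to the robot, and variables do not carry over. Pictures are saved under pics/ and viewed, and the job is handed in when it is done.

Besides the shell and the picture viewer there is one more tool, called as a command line: name --argument value ..., lists and objects as JSON in quotes. drive_tool: Moves the arm, as the interface text tells. Its arguments: {"type":"object","properties":{"increments":{"type":"array"},"claw":{"type":"number"},"force":{"type":"number"}},"required":["increments"]}

```bash
ls; mkdir -p pics; python3 - <<'E'
from cell import bot
import cv2,pickle
s=bot.state();print(s)
d={}
for n in ["scene","side","wrist"]:
    p=bot.camera(n);d[n]=p;cv2.imwrite(f"pics/a_{n}.png",p["color"])
    print(n,p["fx"],p["cx"],p["cy"],p["R"],p["t"])
    for l in ["machine","knob_grip","clip","ring_grip","cup","bottle1"]:
        try: print(l,[( [round(v,3) for v in b["rect"]],round(b["conf"],2)) for b in bot.boxes_of(l,p)][:2])
        except Exception as e: print(l,e)
pickle.dump(d,open("a.pkl","wb"))
print(bot.state()["time"])
E
```

```text
pics
{'time': 0.0, 'q': array([-3.77662237e-02,  1.16510337e-01,  1.44225552e+00, -1.65156566e-05,
        1.58400124e+00, -3.77747128e-02]), 'joint_velocities': array([-0.00055141, -0.00048318, -0.00087257,  0.00116459,  0.00165836,
       -0.00134203]), 'tau': array([-2.39607485e-03, -7.21266031e+01, -6.22611737e+01,  7.77577632e-02,
        2.38535833e-02, -2.17692599e-05]), 'position': array([6.74799768e-01, 1.64371782e-05, 2.17894810e-01]), 'ee_rot': array([ 1.20865858,  1.21008866, -1.21004497]), 'contact_force': array([-0.52412345, -0.24476434, -0.71937027]), 'moment': array([ 0.01722806, -0.02179951, -0.01250764]), 'finger_gap': 0.09305471121496886}
scene 413.9571229742969 281.16791690284634 214.31547693749104 [[ 0.50707031  0.86174612 -0.01653262]
 [ 0.7128218  -0.43006865 -0.55400906]
 [-0.48452532  0.26913673 -0.83234646]] [-0.19980886 -0.42579419  1.08353001]
machine [([0.274, 0.103, 0.746, 0.744], 0.92)]
knob_grip [([0.37, 0.46, 0.444, 0.572], 0.76)]
clip [([0.439, 0.596, 0.459, 0.636], 0.45)]
ring_grip [([0.381, 0.499, 0.436, 0.569], 0.82)]
cup [([0.46, 0.365, 0.525, 0.
[... 498 characters left out ...]
)]
cup [([0.455, 0.62, 0.534, 0.701], 0.38), ([0.459, 0.618, 0.527, 0.696], 0.22)]
bottle1 [([0.648, 0.741, 0.759, 0.983], 0.8)]
wrist 294.3207368295139 274.54257569511975 209.27742312626668 [[ 9.99999596e-01  2.68268577e-04 -8.57680499e-04]
 [ 4.78395564e-04 -9.66844683e-01  2.55364700e-01]
 [-7.60737505e-04 -2.55365007e-01 -9.66844421e-01]] [-0.67448216 -0.03057509  0.39035536]
machine [([0.003, 0.0, 0.506, 0.898], 0.63)]
knob_grip [([0.274, 0.789, 0.369, 0.891], 0.95)]
clip [([0.41, 0.823, 0.453, 0.858], 0.57), ([0.274, 0.795, 0.37, 0.888], 0.47)]
ring_grip [([0.272, 0.795, 0.37, 0.889], 0.77), ([0.275, 0.805, 0.364, 0.892], 0.63)]
cup [([0.194, 0.583, 0.274, 0.69], 0.71)]
bottle1 []
1.05
```

View pics/a_scene.png

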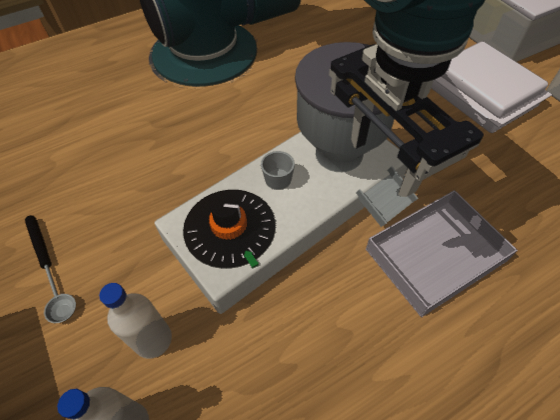

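View pics/a_side.png

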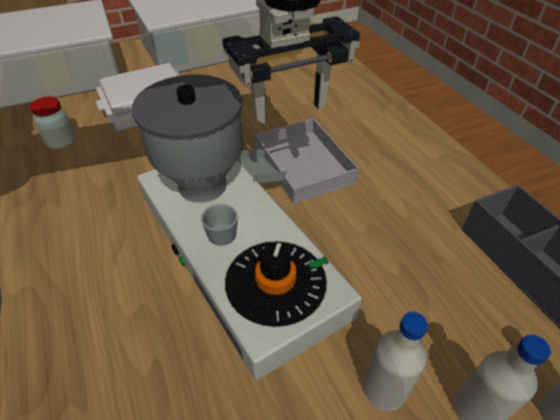

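View pics/a_wrist.png

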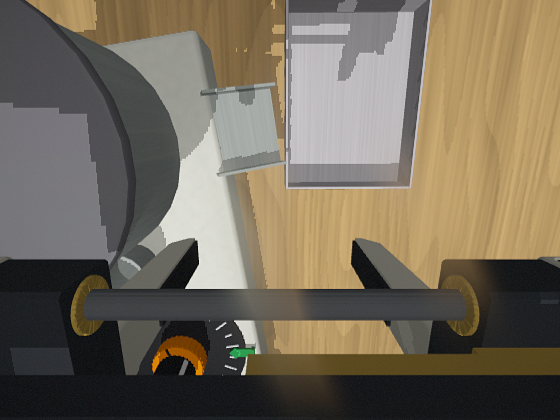

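```bash
cat > h.py <<'E'
import numpy as np,cv2
def proj(p,X):
    X=np.atleast_2d(X);c=X@np.array(p["R"]).T+np.array(p["t"])
    return np.c_[p["fx"]*c[:,0]/c[:,2]+p["cx"],p["fy"]*c[:,1]/c[:,2]+p["cy"]]
def back(p,uv,z):
    R=np.array(p["R"]);t=np.array(p["t"]);C=-R.T@t
    d=R.T@np.array([(uv[0]-p["cx"])/p["fx"],(uv[1]-p["cy"])/p["fy"],1.])
    return C+d*(z-C[2])/d[2]
def crop(p,box,s,fn,marks=()):
    x0,y0,x1,y1=box
    im=cv2.resize(p["color"][y0:y1,x0:x1],None,fx=s,fy=s,interpolation=cv2.INTER_CUBIC)
    for m,c in marks: cv2.circle(im,(int((m[0]-x0+.5)*s),int((m[1]-y0+.5)*s)),1,c,-1)
    cv2.imwrite(fn,im)
E
python3 - <<'E'
import pickle;from h import *
d=pickle.load(open("a.pkl","rb"))
for n,b in (("scene",(180,180,280,275)),("side",(220,235,335,325))):
    p=d[n]; crop(p,b,6,f"pics/b_{n}.png")
    hsv=cv2.cvtColor(p["color"],cv2.COLOR_BGR2HSV)
    # dark dial mask -> ellipse
    m=(p["color"].max(2)<45).astype(np.uint8); m[:b[1]]=0;m[b[3]:]=0;m[:,:b[0]]=0;m[:,b[2]:]=0
    c=max(cv2.findContours(m,0,1)[0],key=cv2.contourArea)
    c=cv2.convexHull(c)
    e=cv2.fitEllipse(c);print(n,e)
    print(" plate centre",back(p,e[0],0.072))
    g=((hsv[...,0]>45)&(hsv[...,0]<85)&(hsv[...,1]>120)).astype(np.uint8); g[:b[1]]=0;g[b[3]:]=0;g[:,:b[0]]=0;g[:,b[2]:]=0
    ys,xs=np.nonzero(g);print(" green",xs.mean(),ys.mean(),back(p,(xs.mean(),ys.mean()),.075))
E
```

```text
scene ((228.94683837890625, 228.31813049316406), (76.76660919189453, 91.89715576171875), 76.7624740600586)
 plate centre [ 0.56500312 -0.20106159  0.072     ]
 green 250.26984126984127 258.3253968253968 [ 0.63494697 -0.19750511  0.075     ]
side ((275.2806396484375, 283.58929443359375), (83.36859893798828, 100.05989837646484), 89.18025970458984)
 plate centre [ 0.55769881 -0.20569845  0.072     ]
 green 292.17692307692306 274.8269230769231 [ 0.58693623 -0.20343974  0.075     ]
```

```bash
ls pics
```

```text
a_scene.png
a_side.png
a_wrist.png
b_scene.png
b_side.png
```

View pics/b_scene.png

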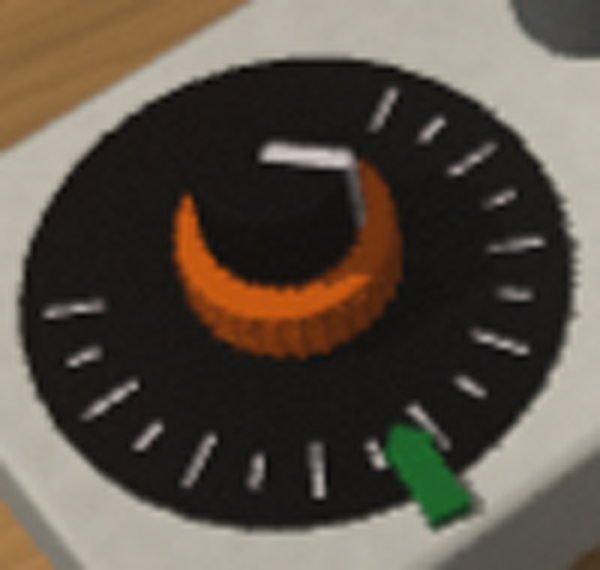

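View pics/b_side.png

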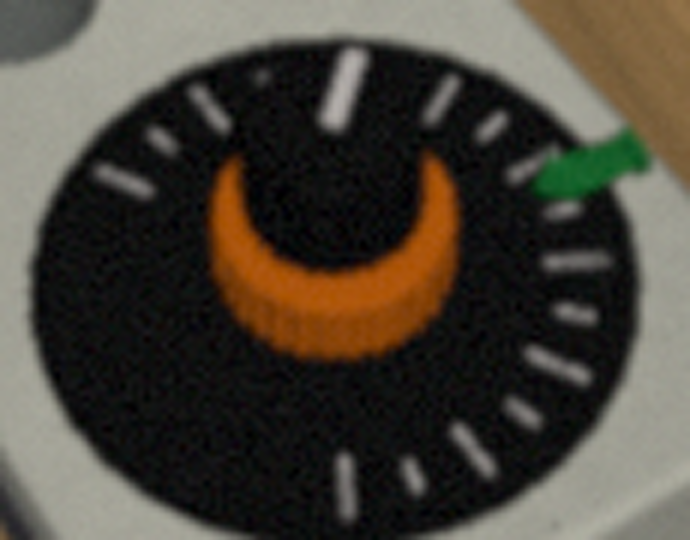

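```bash
cat > fit.py <<'E'
from h import *
from scipy.optimize import least_squares
def fitcenter(p,b,x0=(.562,-.203)):
    im=cv2.GaussianBlur(p["color"],(3,3),0).max(2).astype(float)
    # radial edges: for each angle along plane z=.072, find dark->light crossing near r=.078
    c=np.array(x0)
    for it in range(6):
        A=[];r_=[]
        for a in np.linspace(0,2*np.pi,180,endpoint=False):
            rr=np.arange(.066,.092,.0004)
            P=np.c_[c[0]+rr*np.cos(a),c[1]+rr*np.sin(a),0*rr+.072]
            uv=proj(p,P).astype(np.float32)
            v=cv2.remap(im.astype(np.float32),uv[:,:1],uv[:,1:],1).ravel()
            lo,hi=v[:5].mean(),v[-8:].mean()
            if lo>50 or hi<80: continue
            i=np.argmax(v>(lo+hi)/2)
            A.append([np.cos(a),np.sin(a),1]);r_.append(rr[i])
        A=np.array(A);r_=np.array(r_)
        s=least_squares(lambda q:A@q-r_,[0,0,.078],loss="soft_l1",f_scale=.0007).x
        c=c+s[:2]
    return c,s[2],len(r_)
E
python3 - <<'E'
import pickle;from fit import *
d=pickle.load(open("a.pkl","rb"))
for n in("scene","side"):
    c,r,k=fitcenter(d[n],0);print(n,c,r,k)
L={"scene":([262,152],[350,160],(180,180)),"side":([352,52],[333,128],(220,235))}
G={"scene":([400,428],[455,512]),"side":([538,190],[645,148])}
def f(uv,o): return (uv[0]/6+o[0]-.5,uv[1]/6+o[1]-.5)
for n in L:
    a,b,o=L[n];p=d[n]
    A=back(p,f(a,o),.133);B=back(p,f(b,o),.133);v=B-A
    print(n,"line",A,B,np.degrees(np.arctan2(v[1],v[0])))
    a,b=G[n];A=back(p,f(a,o),.075);B=back(p,f(b,o),.075);v=B-A
    print(n,"clip",A,B,np.degrees(np.arctan2(v[1],v[0])))
E
```

```text
scene [ 0.56102074 -0.19878376] 0.07825799691409999 142
side [ 0.56034953 -0.19982717] 0.07758861803901666 144
scene line [ 0.55921112 -0.20000357  0.133     ] [ 0.57337533 -0.18146621  0.133     ] 52.616940705693075
scene clip [ 0.61955697 -0.19679469  0.075     ] [ 0.6492516  -0.19607565  0.075     ] 1.38711684800514
side line [ 0.57357679 -0.18126588  0.133     ] [ 0.56004962 -0.20066931  0.133     ] -124.88240682255288
side clip [ 0.61803091 -0.19939862  0.075     ] [ 0.64983124 -0.19866705  0.075     ] 1.3178649211470284
```

```bash
python3 - <<'E'
import pickle;from fit import *
from scipy.spatial.transform import Rotation as Ro
print(Ro.from_rotvec([1.20865858,  1.21008866, -1.21004497]).as_matrix().round(3))
d=pickle.load(open("a.pkl","rb"))
print("bottle cap scene",back(d["scene"],(114,288),.19),"side",back(d["side"],(414,319),.19))
print("bottle base scene",back(d["scene"],(153,352),.0),"side",back(d["side"],(386,403),.0))
print("cup rim scene",back(d["scene"],(278,160),.115),"side",back(d["side"],(221,215),.115))
print("hopper top side",back(d["side"],(188,100),.272),back(d["scene"],(347,75),.272))
E
```

```text
[[-0.001  1.     0.   ]
 [ 0.     0.    -1.   ]
 [-1.    -0.001 -0.   ]]
bottle cap scene [ 0.6422147  -0.38203194  0.19      ] side [ 0.64749923 -0.38470687  0.19      ]
bottle base scene [ 0.66486746 -0.39474416  0.        ] side [ 0.63780656 -0.40575084  0.        ]
cup rim scene [ 0.51021239 -0.07255228  0.115     ] side [ 0.51962349 -0.07674202  0.115     ]
hopper top side [0.51709794 0.01642134 0.272     ] [0.54201281 0.02932212 0.272     ]
```

drive_tool --increments '[[[0,0,0.0332,0],[0,0,0.0332,0],[0,0,0.0332,0],[0,0,0.0332,0],[0,0,0.0332,0],[0,0,0.0332,0],[0,-0.0285,0,0],[0,-0.0285,0,0],[0,-0.0285,0,0],[0,-0.0285,0,0],[0,0,0,0],[0,0,0,0]]]' --claw 0 --force 28

```text
time: 2.05
position: [0.5604, -0.1994, 0.2194]
ee_rot: [1.21, 1.207, -1.209]
contact_force: [-0.2, -0.1, -0.4]
finger_gap: 0.0933
```

```bash
python3 - <<'E'
from cell import bot
from fit import *
import pickle
p=bot.camera("wrist");s=bot.state();print(s["time"],s["position"],s["moment"],s["contact_force"])
pickle.dump(p,open("w1.pkl","wb"))
m=[(x,(0,0,255)) for x in proj(p,[[.5607,-.1993,.133],[.5607,-.1993,.099],[.5607+.0886,-.1993+.002,.075]])]
im=p["color"].copy()
for (u,v),c in m: cv2.circle(im,(int(u),int(v)),2,c,-1)
cv2.imwrite("pics/c.png",im);print(m)
E
```

```text
2.1 [ 0.56110134 -0.19933483  0.21920084] [0.0348757  0.02413104 0.01587746] [-0.19609788  0.23631065  0.23612282]
[(array([275.26543725, 213.10880315]), (0, 0, 255)), (array([275.16953774, 203.99770274]), (0, 0, 255)), (array([357.23228636, 196.84409161]), (0, 0, 255))]
```

View pics/c.png

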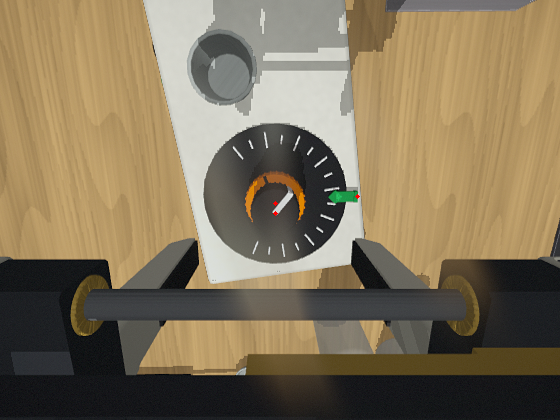

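```bash
cat > ang.py <<'E'
from fit import *
def measure(p,C=(.5607,-.1993),clip=True):
    hsv=cv2.cvtColor(p["color"],cv2.COLOR_BGR2HSV)
    H,W=hsv.shape[:2]
    R=np.array(p["R"]);t=np.array(p["t"])
    def topview(z,half,n=400):
        # rectify plane z to top view: x right, y up
        g=np.linspace(-half,half,n)
        X,Y=np.meshgrid(C[0]+g,C[1]-g)
        uv=proj(p,np.c_[X.ravel(),Y.ravel(),0*X.ravel()+z]).astype(np.float32)
        return cv2.remap(p["color"],uv[:,0].reshape(n,n),uv[:,1].reshape(n,n),cv2.INTER_LINEAR),g
    out={}
    a,g=topview(.133,.026);out["top"]=a
    hs=cv2.cvtColor(a,cv2.COLOR_BGR2HSV);m=(a.min(2)>100)
    m=m&(np.hypot(*np.meshgrid(g,g))<.024)
    ys,xs=np.nonzero(m)
    if len(xs)>50:
        P=np.c_[g[xs],-g[ys]];mu=P.mean(0);w,v=np.linalg.eigh(np.cov((P-mu).T));d=v[:,1]*np.sign(v[:,1]@mu)
        out["line"]=np.degrees(np.arctan2(d[1],d[0]));out["linec"]=np.degrees(np.arctan2(mu[1],mu[0]));out["len"]=4*np.sqrt(w)
        out["mean"]=mu
    a,g=topview(.075,.095);out["plate"]=a
    hs=cv2.cvtColor(a,cv2.COLOR_BGR2HSV);m=(hs[...,0]>45)&(hs[...,0]<85)&(hs[...,1]>130)
    ys,xs=np.nonzero(m)
    if len(xs)>50:
        P=np.c_[g[xs],-g[ys]];mu=P.mean(0);w,v=np.linalg.eigh(np.cov((P-mu).T));d=v[:,1]*np.sign(v[:,1]@mu)
        out["clip"]=np.degrees(np.arctan2(d[1],d[0]));out["clipc"]=np.degrees(np.arctan2(mu[1],mu[0]));out["cmean"]=mu
    return out
E
python3 - <<'E'
import pickle;from ang import *
p=pickle.load(open("w1.pkl","rb"))
print(fitcenter(p,0))
o=measure(p);print({k:np.round(v,4) for k,v in o.items() if k not in("top","plate")})
cv2.imwrite("pics/d.png",np.hstack([o["top"],o["plate"]]))
d=pickle.load(open("a.pkl","rb"))
for n in("scene","side"):
    o=measure(d[n]);print({k:np.round(v,4) for k,v in o.items() if k not in("top","plate")})
E
```

```text
(array([ 0.55995669, -0.1983141 ]), np.float64(0.07804824980954775), 41)
{'line': np.float64(52.1622), 'linec': np.float64(55.8692), 'len': array([0.0067, 0.0288]), 'mean': array([0.0064, 0.0094]), 'clip': np.float64(1.1079), 'clipc': np.float64(2.2293), 'cmean': array([0.0731, 0.0028])}
{'line': np.float64(51.749), 'linec': np.float64(56.5117), 'len': array([0.0064, 0.0268]), 'mean': array([0.006 , 0.0091]), 'clip': np.float64(2.1035), 'clipc': np.float64(1.4692), 'cmean': array([0.0738, 0.0019])}
{'line': np.float64(52.0617), 'linec': np.float64(52.2038), 'len': array([0.0082, 0.0269]), 'mean': array([0.0067, 0.0087]), 'clip': np.float64(-3.2648), 'clipc': np.float64(0.5017), 'cmean': array([0.0638, 0.0006])}
```

View pics/d.png

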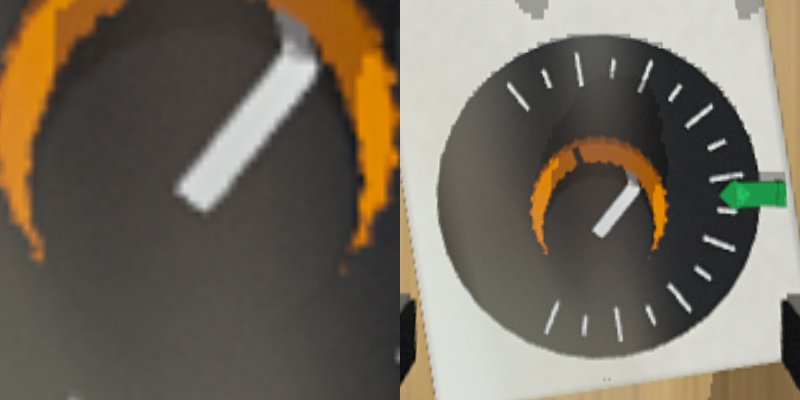

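drive_tool --increments '[[[0.028,0,0,0],[0.028,0,0,0],[0.028,0,0,0],[0.02,0,0,0],[0.009,0,0,0],[0,0,0,0],[0,0,0,0]]]'

```text
time: 2.68
position: [0.5616, -0.1992, 0.1062]
ee_rot: [1.209, 1.209, -1.209]
contact_force: [0.6, -0.6, 1.0]
finger_gap: 0.0927
```

drive_tool --increments '[[[0,0,0,0],[0,0,0,0],[0,0,0,0],[0,0,0,0],[0,0,0,0],[0,0,0,0],[0,0,0,0],[0,0,0,0]]]' --claw 1 --force 26

```text
time: 3.35
position: [0.561, -0.1992, 0.1057]
ee_rot: [1.209, 1.209, -1.209]
contact_force: [-7.9, -0.2, 1.5]
finger_gap: 0.0445
```

```bash
cat > st.py <<'E'
from cell import bot
s=bot.state();print(s["time"],s["position"].round(4),"F",s["contact_force"].round(2),"M",s["moment"].round(3),"gap",round(s["finger_gap"],4),"q6",s["q"][5],"t6",s["tau"][5])
E
python3 st.py
```

```text
3.35 [ 0.561  -0.1992  0.1057] F [-7.92 -0.22  1.49] M [ 0.004  1.425 -0.007] gap 0.0445 q6 -0.38404868809137777 t6 -0.001148232549894601
```

drive_tool --increments '[[[0,-0.001,0,0],[0,0,0,0],[0,0,0,0]]]'

```text
time: 3.6
position: [0.5605, -0.1992, 0.1057]
ee_rot: [1.21, 1.208, -1.208]
contact_force: [5.0, 0.2, -2.2]
finger_gap: 0.0438
```

```bash
python3 st.py
```

```text
3.6 [ 0.5605 -0.1992  0.1057] F [ 5.04  0.21 -2.24] M [-0.043 -0.927 -0.033] gap 0.0438 q6 -0.38470696390093057 t6 -0.014951827470213175
```

drive_tool --increments '[[[0,0.0004,0,1],[0,0,0,4],[0,0,0,4],[0,0,0,4],[0,0,0,0]]]'

```text
time: 4.02
position: [0.5604, -0.1992, 0.1057]
ee_rot: [1.377, 1.091, -1.377]
contact_force: [0.7, -0.2, -0.3]
finger_gap: 0.0436
```

```bash
python3 st.py
```

```text
4.0167 [ 0.5604 -0.1992  0.1057] F [ 0.71 -0.19 -0.28] M [ 0.014 -0.042 -0.328] gap 0.0436 q6 -0.15361088439166126 t6 1.773303709924221
```

drive_tool --increments '[[[0,0,0,4],[0,0,0,4],[0,0,0,4],[0,0,0,4],[0,0,0,4],[0,0,0,4],[0,0,0,4],[0,0,0,4],[0,0,0,3],[0,0,0,2.5],[0,0,0,0],[0,0,0,0]]]'

```text
time: 5.02
position: [0.56, -0.1989, 0.1057]
ee_rot: [1.821, 0.657, -1.822]
contact_force: [-4.6, 3.6, 2.2]
finger_gap: 0.0438
```

```bash
python3 st.py; python3 - <<'E'
from cell import bot
from ang import *
for n in("wrist","scene","side"):
    p=bot.camera(n);cv2.imwrite(f"pics/e_{n}.png",p["color"])
    o=measure(p,(.5602,-.199));print({k:np.round(v,4) for k,v in o.items() if k not in("top","plate")})
    cv2.imwrite(f"pics/et_{n}.png",np.hstack([o["top"],o["plate"]]))
E
python3 st.py
```

```text
5.0167 [ 0.56   -0.1989  0.1057] F [-4.64  3.65  2.2 ] M [ 0.41   0.796 -0.159] gap 0.0438 q6 0.4951177364191088 t6 0.10195609414950013
{'line': np.float64(2.2323), 'linec': np.float64(3.1395), 'len': array([0.0061, 0.029 ]), 'mean': array([0.0113, 0.0006]), 'clip': np.float64(1.2343), 'clipc': np.float64(1.8959), 'cmean': array([0.0737, 0.0024])}
{'line': np.float64(-8.4044), 'linec': np.float64(2.2539), 'len': array([0.0036, 0.0069]), 'mean': array([0.0184, 0.0007]), 'clip': np.float64(3.0649), 'clipc': np.float64(1.1907), 'cmean': array([0.0746, 0.0016])}
{'line': np.float64(-68.4584), 'linec': np.float64(-33.357), 'len': array([0.0079, 0.0345]), 'mean': array([ 0.0061, -0.004 ]), 'clip': np.float64(-15.1392), 'clipc': np.float64(0.7084), 'cmean': array([0.0656, 0.0008])}
5.1667 [ 0.5599 -0.1989  0.1057] F [-4.66  3.06  3.2 ] M [ 0.419  0.729 -0.175] gap 0.0436 q6 0.49489217744348907 t6 -0.17517430242151022
```

View pics/et_wrist.png

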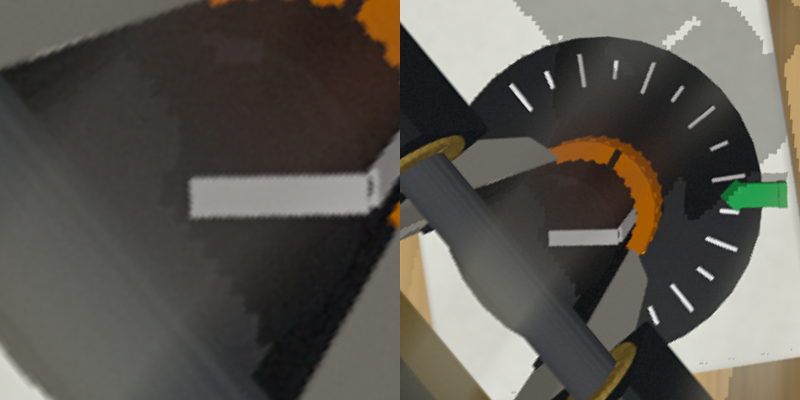

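drive_tool --increments '[[[0,0,0,0],[0,0,0,0],[0,0,0,0],[0,0,0,0],[0,-0.0005,0,0]]]' --claw 0

```text
time: 5.58
position: [0.5601, -0.1989, 0.1056]
ee_rot: [1.822, 0.654, -1.822]
contact_force: [0.3, 0.7, 0.4]
finger_gap: 0.0726
```

```bash
for i in 1; do python3 st.py; done; python3 - <<'E'
from cell import bot
from ang import *
for n in("wrist","scene","side"):
    p=bot.camera(n);cv2.imwrite(f"pics/f_{n}.png",p["color"])
    s=bot.state();print(s["moment"].round(3))
    o=measure(p,(.5602,-.199));print({k:np.round(v,4) for k,v in o.items() if k not in("top","plate")})
    cv2.imwrite(f"pics/ft_{n}.png",np.hstack([o["top"],o["plate"]]))
E
```

```text
5.5833 [ 0.5601 -0.1989  0.1056] F [0.35 0.7  0.42] M [-0.012  0.13  -0.034] gap 0.0726 q6 0.4969842462581766 t6 -0.042426305590197444
[ 0.043  0.106 -0.012]
{'line': np.float64(2.4137), 'linec': np.float64(3.1169), 'len': array([0.0062, 0.0294]), 'mean': array([0.0111, 0.0006]), 'clip': np.float64(1.1465), 'clipc': np.float64(1.8986), 'cmean': array([0.0737, 0.0024])}
[-0.023  0.076  0.024]
{'line': np.float64(-8.31), 'linec': np.float64(2.2191), 'len': array([0.0036, 0.0069]), 'mean': array([0.0184, 0.0007]), 'clip': np.float64(3.1164), 'clipc': np.float64(1.1919), 'cmean': array([0.0746, 0.0016])}
[ 0.014  0.033 -0.029]
{'line': np.float64(3.03), 'linec': np.float64(2.2051), 'len': array([0.0064, 0.0265]), 'mean': array([0.0094, 0.0004]), 'clip': np.float64(-38.0898), 'clipc': np.float64(1.0865), 'cmean': array([0.0675, 0.0013])}
```

View pics/ft_wrist.png

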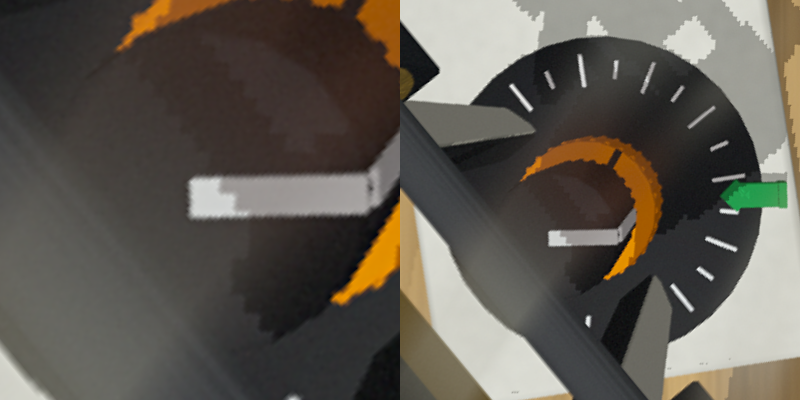

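View pics/f_scene.png

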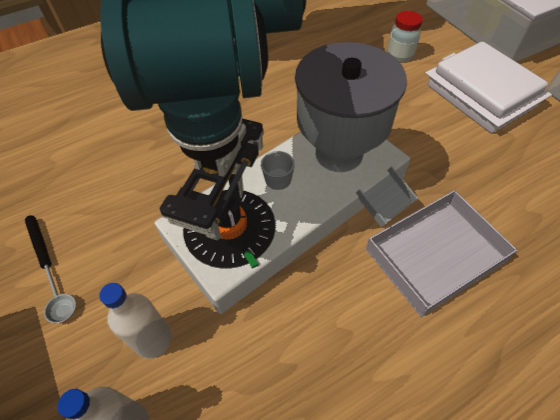

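drive_tool --increments '[[[0,0,0,0],[0,0,0,0],[0.01,0,0,0],[0.01,0,0,0],[0.007,0,0,0],[0,0,0,0],[0,0,0,0]]]'

```text
time: 6.32
position: [0.5597, -0.1987, 0.0777]
ee_rot: [1.822, 0.655, -1.824]
contact_force: [-1.0, -0.2, 0.5]
finger_gap: 0.0931
```

drive_tool --increments '[[[0,0,0,0],[0,0,0,0],[0,0,0,0],[0,0,0,0],[0,0,0,0],[0,0,0,0],[0,0,0,0]]]' --claw 1 --force 14

```text
time: 6.9
position: [0.5601, -0.1988, 0.0788]
ee_rot: [1.823, 0.654, -1.822]
contact_force: [-0.3, 1.1, 1.4]
finger_gap: 0.0597
```

```bash
python3 st.py
```

```text
6.9 [ 0.5601 -0.1988  0.0788] F [-0.25  1.05  1.36] M [0.11  0.196 0.021] gap 0.0597 q6 0.497358147813324 t6 0.0004833741513721179
```

drive_tool --increments '[[[0,0,0,2],[0,0,0,2],[0,0,0,2],[0,0,0,2],[0,0,0,2],[0,0,0,0],[0,0,0,0]]]'

```text
time: 7.48
position: [0.5601, -0.1987, 0.0788]
ee_rot: [1.932, 0.51, -1.932]
contact_force: [-1.2, 2.1, 2.4]
finger_gap: 0.0595
```

```bash
cat > mz.py <<'E'
from cell import bot
import numpy as np
M=[];F=[];T=[]
for i in range(5):
    if i: bot.camera("wrist")
    s=bot.state();M.append(s["moment"]);F.append(s["contact_force"]);T.append(s["tau"][5])
M=np.array(M);print(round(s["time"],2),"Mz",M[:,2].round(3),"mean",M[:,2].mean().round(3),"F",np.mean(F,0).round(1),"Mxy",M.mean(0)[:2].round(2),"q6",round(s["q"][5],4),"t6",np.round(T,2),"gap",round(s["finger_gap"],4))
E
python3 mz.py
```

```text
7.68 Mz [-0.007 -0.017 -0.041  0.059 -0.01 ] mean -0.003 F [-1.2  2.3  3.4] Mxy [0.41 0.4 ] q6 0.6712 t6 [ 0.35  0.1   0.   -0.03 -0.04] gap 0.0597
```

drive_tool --increments '[[[0,0,0,1.5],[0,0,0,1.5],[0,0,0,0],[0,0,0,0]]]'

```text
time: 8.02
position: [0.5601, -0.1988, 0.0787]
ee_rot: [1.964, 0.464, -1.963]
contact_force: [-1.8, 2.3, 4.2]
finger_gap: 0.0597
```

```bash
python3 mz.py
```

```text
8.22 Mz [-0.013  0.024 -0.025  0.03   0.032] mean 0.01 F [-2.2  2.9  4.3] Mxy [0.69 0.53] q6 0.7236 t6 [ 0.26  0.07  0.   -0.02 -0.02] gap 0.0596
```

drive_tool --increments '[[[0,0,0,0.8],[0,0,0,0.7],[0,0,0,0],[0,0,0,0]]]'

```text
time: 8.55
position: [0.5601, -0.1988, 0.0788]
ee_rot: [1.98, 0.439, -1.98]
contact_force: [-2.3, 3.6, 5.7]
finger_gap: 0.0598
```

```bash
python3 mz.py
```

```text
8.75 Mz [ 0.086  0.058  0.012 -0.025 -0.034] mean 0.019 F [-2.2  3.4  5.3] Mxy [0.75 0.59] q6 0.7508 t6 [0.1  0.04 0.02 0.02 0.02] gap 0.06
```

drive_tool --increments '[[[-0.0003,-0.0003,0,1.5],[0,0,0,1.5],[0,0,0,0],[0,0,0,0]]]'

```text
time: 9.08
position: [0.56, -0.1987, 0.0788]
ee_rot: [2.011, 0.391, -2.011]
contact_force: [-0.7, 1.3, 1.1]
finger_gap: 0.0598
```

```bash
python3 mz.py
```

```text
9.28 Mz [ 0.011 -0.001  0.028  0.003  0.021] mean 0.012 F [-0.5  1.   1.2] Mxy [0.23 0.2 ] q6 0.8027 t6 [ 0.27  0.08  0.01 -0.01 -0.02] gap 0.0595
```

drive_tool --increments '[[[0,0,0,0.8],[0,0,0,0.7],[0,0,0,0],[0,0,0,0]]]'

```text
time: 9.62
position: [0.5599, -0.1986, 0.0789]
ee_rot: [2.027, 0.366, -2.027]
contact_force: [-0.2, 1.0, -0.8]
finger_gap: 0.0601
```

```bash
python3 mz.py
```

```text
9.82 Mz [ 0.008 -0.006  0.036  0.026  0.029] mean 0.018 F [-0.4  0.3 -0.9] Mxy [0.04 0.08] q6 0.8292 t6 [0.15 0.06 0.03 0.01 0.01] gap 0.0595
```

drive_tool --increments '[[[0,0,0,1.5],[0,0,0,1.5],[0,0,0,0],[0,0,0,0]]]'

```text
time: 10.15
position: [0.5599, -0.1985, 0.0789]
ee_rot: [2.056, 0.317, -2.057]
contact_force: [-0.2, 0.1, -1.7]
finger_gap: 0.0598
```

```bash
python3 mz.py
```

```text
10.35 Mz [-0.019 -0.047 -0.036 -0.007 -0.008] mean -0.023 F [-0.4  0.3 -1. ] Mxy [0.04 0.08] q6 0.8811 t6 [ 0.27  0.08  0.01 -0.02 -0.02] gap 0.0597
```

drive_tool --increments '[[[0,0,0,0.8],[0,0,0,0.7],[0,0,0,0],[0,0,0,0]]]'

```text
time: 10.68
position: [0.5599, -0.1985, 0.0789]
ee_rot: [2.072, 0.291, -2.072]
contact_force: [0.3, 1.5, -1.7]
finger_gap: 0.0597
```

```bash
python3 mz.py
```

```text
10.88 Mz [ 0.03  -0.013  0.     0.02   0.029] mean 0.013 F [-0.2  0.9 -1.8] Mxy [0.09 0.12] q6 0.9078 t6 [0.15 0.06 0.03 0.01 0.01] gap 0.0593
```

drive_tool --increments '[[[0,0,0,1.5],[0,0,0,1.5],[0,0,0,0],[0,0,0,0]]]'

```text
time: 11.22
position: [0.5599, -0.1985, 0.0789]
ee_rot: [2.101, 0.24, -2.101]
contact_force: [-0.3, 0.5, -1.7]
finger_gap: 0.0598
```

```bash
python3 mz.py
```

```text
11.42 Mz [ 0.002 -0.047 -0.063 -0.084 -0.033] mean -0.045 F [-0.1  0.8 -1.7] Mxy [0.21 0.16] q6 0.9597 t6 [ 0.27  0.08  0.01 -0.02 -0.02] gap 0.0595
```

drive_tool --increments '[[[0,0,0,1],[0,0,0,1],[0,0,0,0],[0,0,0,0]]]'

```text
time: 11.75
position: [0.5599, -0.1985, 0.0789]
ee_rot: [2.121, 0.204, -2.121]
contact_force: [-1.1, 2.4, -2.5]
finger_gap: 0.0597
```

```bash
python3 mz.py
```

```text
11.95 Mz [ 0.051  0.06   0.076  0.032 -0.029] mean 0.038 F [-0.7  1.5 -2.2] Mxy [0.3  0.21] q6 0.995 t6 [0.2  0.08 0.03 0.01 0.  ] gap 0.0596
```

drive_tool --increments '[[[0,0,0,1.5],[0,0,0,1.5],[0,0,0,0],[0,0,0,0]]]'

```text
time: 12.28
position: [0.5599, -0.1985, 0.0789]
ee_rot: [2.149, 0.151, -2.149]
contact_force: [-1.0, 2.1, -2.3]
finger_gap: 0.06
```

```bash
python3 mz.py
```

```text
12.48 Mz [ 0.002  0.023  0.016 -0.018 -0.023] mean 0.0 F [-0.7  2.  -2.6] Mxy [0.45 0.27] q6 1.0469 t6 [ 0.27  0.08  0.01 -0.01 -0.02] gap 0.0597
```

drive_tool --increments '[[[0,-0.0002,0,1.5],[0,0,0,1.5],[0,0,0,0],[0,0,0,0]]]'

```text
time: 12.82
position: [0.5599, -0.1984, 0.0789]
ee_rot: [2.176, 0.096, -2.176]
contact_force: [-0.2, 0.9, -2.7]
finger_gap: 0.0596
```

```bash
python3 mz.py
```

```text
13.02 Mz [-0.034  0.016 -0.024  0.019 -0.016] mean -0.008 F [-0.4  0.7 -2.6] Mxy [0.24 0.2 ] q6 1.0995 t6 [ 0.26  0.08  0.   -0.02 -0.02] gap 0.0597
```

```bash
python3 - <<'E'
from cell import bot
from ang import *
p=bot.camera("wrist")
o=measure(p,(.5602,-.199));print({k:np.round(v,4) for k,v in o.items() if k not in("top","plate")})
cv2.imwrite("pics/g.png",np.hstack([o["top"],o["plate"]]))
E
```

```text
{'line': np.float64(41.3333), 'linec': np.float64(-21.7962), 'len': array([0.0142, 0.0464]), 'mean': array([ 0.0097, -0.0039]), 'clip': np.float64(1.1741), 'clipc': np.float64(1.4595), 'cmean': array([0.0744, 0.0019])}
```

View pics/g.png

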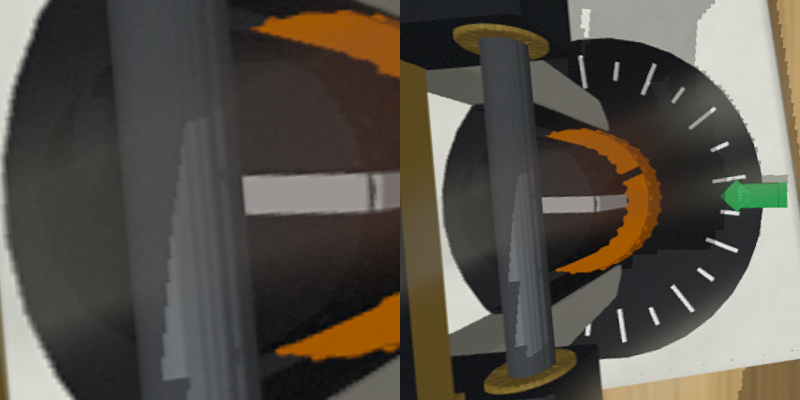

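Ring notch moved from (615,157) to (632,172) – the ring turns with the jaws and the knob line stays on the clip. Continuing.

drive_tool --increments '[[[0,0,0,1.5],[0,0,0,1.5],[0,0,0,0],[0,0,0,0]]]'

```text
time: 13.4
position: [0.5599, -0.1984, 0.0789]
ee_rot: [2.203, 0.04, -2.203]
contact_force: [-0.2, -0.2, -2.6]
finger_gap: 0.0598
```

```bash
python3 mz.py
```

```text
13.6 Mz [ 0.012  0.003 -0.047  0.036  0.003] mean 0.001 F [-0.7  0.6 -2.5] Mxy [0.19 0.2 ] q6 1.1519 t6 [ 0.26  0.08  0.   -0.02 -0.02] gap 0.0598
```

drive_tool --increments '[[[0,0,0,1.5],[0,0,0,1.5],[0,0,0,0],[0,0,0,0]]]'

```text
time: 13.93
position: [0.5599, -0.1983, 0.079]
ee_rot: [-2.213, 0.018, 2.213]
contact_force: [-0.5, 1.6, -3.3]
finger_gap: 0.0598
```

```bash
python3 mz.py
```

```text
14.13 Mz [-0.043  0.001 -0.039 -0.022  0.056] mean -0.009 F [-0.8  1.4 -3.3] Mxy [0.25 0.2 ] q6 1.2043 t6 [ 0.26  0.07  0.   -0.02 -0.02] gap 0.0595
```

drive_tool --increments '[[[0.0003,0,0,1.5],[0,0,0,1.5],[0,0,0,0],[0,0,0,0]]]'

```text
time: 14.47
position: [0.56, -0.1983, 0.0789]
ee_rot: [-2.187, 0.075, 2.186]
contact_force: [-1.9, 1.2, 0.1]
finger_gap: 0.0598
```

```bash
python3 mz.py
```

```text
14.67 Mz [-0.021  0.057  0.01   0.003 -0.024] mean 0.005 F [-1.5  1.6  0.3] Mxy [0.44 0.34] q6 1.2566 t6 [ 0.26  0.07  0.   -0.02 -0.02] gap 0.0598
```

drive_tool --increments '[[[0,0,0,1.5],[0,0,0,1.5],[0,0,0,0],[0,0,0,0]]]'

```text
time: 15.0
position: [0.56, -0.1983, 0.0788]
ee_rot: [-2.159, 0.131, 2.159]
contact_force: [-1.6, 2.7, 1.6]
finger_gap: 0.0596
```

```bash
python3 mz.py
```

```text
15.2 Mz [ 0.01  -0.025  0.021  0.045  0.031] mean 0.016 F [-1.7  2.6  2.1] Mxy [0.58 0.38] q6 1.309 t6 [ 0.26  0.07  0.   -0.02 -0.02] gap 0.0595
```

drive_tool --increments '[[[0,-0.0003,0,1.5],[0,0,0,1.5],[0,0,0,0],[0,0,0,0]]]'

```text
time: 15.53
position: [0.56, -0.1982, 0.0788]
ee_rot: [-2.131, 0.186, 2.131]
contact_force: [-0.5, 1.1, 2.1]
finger_gap: 0.0599
```

```bash
python3 mz.py
```

```text
15.73 Mz [-0.01  -0.011  0.026  0.006 -0.02 ] mean -0.002 F [-1.5  0.5  3.1] Mxy [0.16 0.42] q6 1.3618 t6 [ 0.26  0.07  0.   -0.02 -0.02] gap 0.0595
```

drive_tool --increments '[[[-0.0002,0,0,1.5],[0,0,0,1.5],[0,0,0,0],[0,0,0,0]]]'

```text
time: 16.07
position: [0.5599, -0.1981, 0.0788]
ee_rot: [-2.102, 0.239, 2.102]
contact_force: [-0.2, -0.3, 2.0]
finger_gap: 0.0598
```

```bash
python3 mz.py
```

```text
16.27 Mz [-0.004 -0.024  0.055  0.021  0.065] mean 0.022 F [-1.4 -0.2  2.2] Mxy [-0.04  0.33] q6 1.4142 t6 [ 0.26  0.07  0.   -0.02 -0.02] gap 0.0594
```

drive_tool --increments '[[[0,0,0,1.5],[0,0,0,1.5],[0,0,0,0],[0,0,0,0]]]'

```text
time: 16.6
position: [0.56, -0.1981, 0.0788]
ee_rot: [-2.072, 0.29, 2.072]
contact_force: [-0.8, 0.4, 1.5]
finger_gap: 0.0597
```

```bash
python3 mz.py
```

```text
16.8 Mz [-0.037 -0.001 -0.008  0.001 -0.007] mean -0.01 F [-1.1 -0.3  1.4] Mxy [-0.11  0.33] q6 1.4665 t6 [ 0.26  0.07  0.   -0.02 -0.02] gap 0.0596
```

drive_tool --increments '[[[0,0,0,1.5],[0,0,0,1.5],[0,0,0,0],[0,0,0,0]]]'

```text
time: 17.13
position: [0.56, -0.1981, 0.0788]
ee_rot: [-2.042, 0.341, 2.042]
contact_force: [-0.8, -0.7, 1.2]
finger_gap: 0.0599
```

```bash
python3 mz.py
```

```text
17.33 Mz [ 0.006  0.031  0.039 -0.01   0.012] mean 0.016 F [-0.6 -0.1  1.5] Mxy [-0.06  0.3 ] q6 1.5189 t6 [ 0.26  0.07  0.   -0.02 -0.02] gap 0.0596
```

drive_tool --increments '[[[0,0,0,1.5],[0,0,0,1.5],[0,0,0,0],[0,0,0,0]]]'

```text
time: 17.67
position: [0.56, -0.198, 0.0788]
ee_rot: [-2.012, 0.39, 2.012]
contact_force: [-0.8, -0.3, 0.8]
finger_gap: 0.0598
```

```bash
python3 mz.py; python3 - <<'E'
from cell import bot
from ang import *
p=bot.camera("wrist")
o=measure(p,(.5602,-.199));
cv2.imwrite("pics/h.png",np.hstack([o["top"],o["plate"]]))
E
```

```text
17.87 Mz [0.129 0.208 0.18  0.202 0.165] mean 0.177 F [-0.9  0.2  1.2] Mxy [0.  0.3] q6 1.5712 t6 [0.46 0.27 0.2  0.18 0.18] gap 0.0598
```

View pics/h.png

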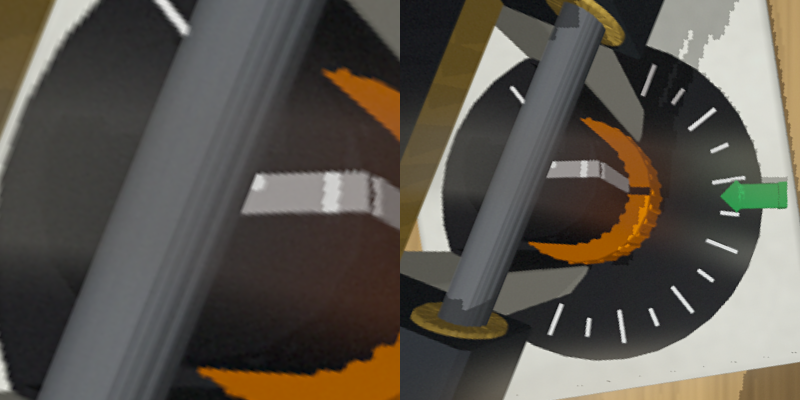

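drive_tool --increments '[[[0,0,0,0.6],[0,0,0,0.6],[0,0,0,0],[0,0,0,0]]]'

```text
time: 18.25
position: [0.56, -0.198, 0.0788]
ee_rot: [-1.999, 0.41, 1.999]
contact_force: [0.2, -0.1, 1.0]
finger_gap: 0.0597
```

```bash
python3 mz.py
```

```text
18.45 Mz [0.313 0.274 0.287 0.266 0.241] mean 0.276 F [-0.5  0.6  0.8] Mxy [0.07 0.25] q6 1.5927 t6 [0.39 0.32 0.29 0.28 0.28] gap 0.0597
```

drive_tool --increments '[[[0,0,0,0.5],[0,0,0,0],[0,0,0,0],[0,0,0,0],[0,0,0,0]]]'

```text
time: 18.87
position: [0.56, -0.198, 0.0788]
ee_rot: [-1.994, 0.418, 1.994]
contact_force: [-0.7, 0.5, 1.0]
finger_gap: 0.0596
```

```bash
python3 mz.py
```

```text
19.07 Mz [0.337 0.326 0.32  0.308 0.268] mean 0.312 F [-0.9  0.4  1.3] Mxy [0.14 0.23] q6 1.6015 t6 [0.31 0.31 0.31 0.31 0.31] gap 0.0594
```

drive_tool --increments '[[[0,0,0,0],[0,0,0,0],[0,0,0,0],[0,0,0,0],[0,0,0,0],[0,0,0,0],[0,0,0,0]]]' --claw 0

```text
time: 19.65
position: [0.5599, -0.1981, 0.0788]
ee_rot: [-1.993, 0.418, 1.994]
contact_force: [0.4, -0.1, -0.1]
finger_gap: 0.0922
```

drive_tool --increments '[[[-0.02,0,0,0],[-0.03,0,0,0],[-0.03,0,0,0],[-0.03,0,0,0],[-0.03,0,0,0],[0,0,0,0],[0,0,0,0]]]'

```text
time: 20.23
position: [0.5605, -0.1983, 0.2207]
ee_rot: [-1.997, 0.419, 1.991]
contact_force: [-0.6, 0.5, -0.6]
finger_gap: 0.0928
```

```bash
python3 mz.py; python3 - <<'E'
from cell import bot
from ang import *
for n in("wrist","side","scene"):
    p=bot.camera(n);cv2.imwrite(f"pics/i_{n}.png",p["color"])
    o=measure(p,(.5602,-.199));print({k:np.round(v,4) for k,v in o.items() if k not in("top","plate")})
    cv2.imwrite(f"pics/it_{n}.png",np.hstack([o["top"],o["plate"]]))
E
```

```text
20.43 Mz [ 0.016 -0.013 -0.07   0.059  0.026] mean 0.004 F [-0.2  0.1 -0.3] Mxy [0.11 0.09] q6 1.6015 t6 [-0.  0.  0.  0.  0.] gap 0.0927
{'line': np.float64(-0.0372), 'linec': np.float64(3.6721), 'len': array([0.0066, 0.0293]), 'mean': array([0.011 , 0.0007]), 'clip': np.float64(0.976), 'clipc': np.float64(1.48), 'cmean': array([0.0738, 0.0019])}
{'line': np.float64(112.4787), 'linec': np.float64(42.9165), 'len': array([0.0226, 0.0402]), 'mean': array([0.0094, 0.0087]), 'clip': np.float64(-18.2919), 'clipc': np.float64(0.9914), 'cmean': array([0.0696, 0.0012])}
{'line': np.float64(0.1437), 'linec': np.float64(2.6654), 'len': array([0.0067, 0.0289]), 'mean': array([0.0108, 0.0005]), 'clip': np.float64(2.2249), 'clipc': np.float64(1.2403), 'cmean': array([0.0743, 0.0016])}
```

View pics/it_wrist.png

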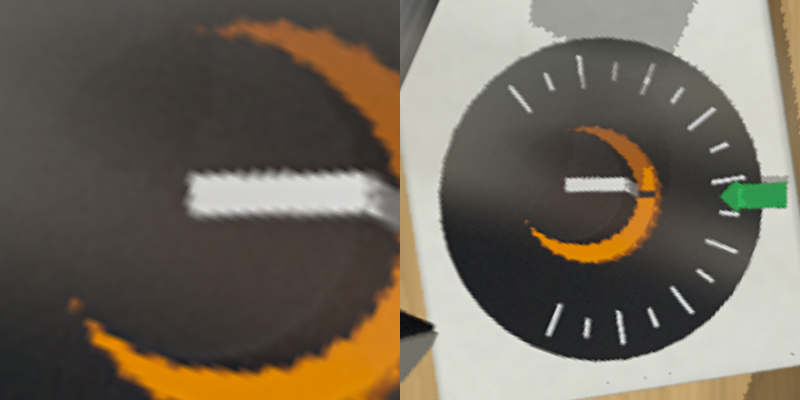

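View pics/i_scene.png

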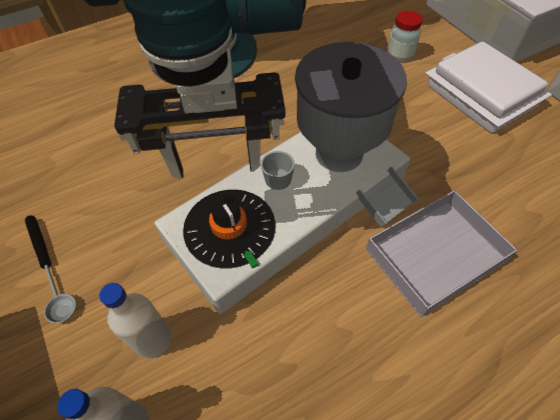

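View pics/it_side.png

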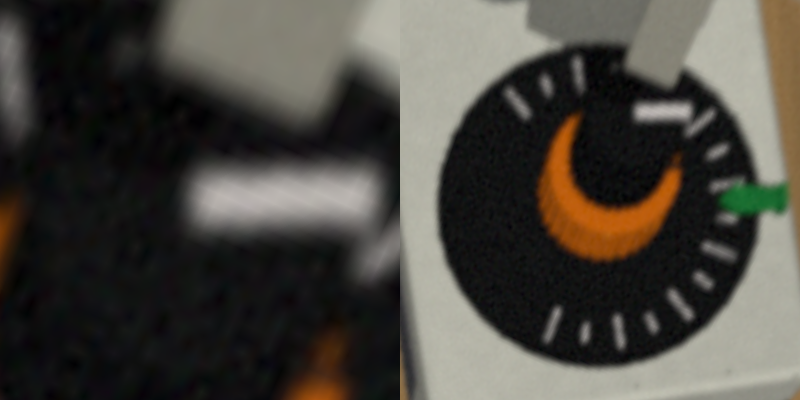

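```bash
python3 -c "
from cell import bot
print(bot.finish_job());print(bot.state()['time'])"
```

```text
the job is handed in; nothing more can be done
None
the job is handed in; nothing more can be done
```

I turned the knob about 50° clockwise onto the green clip. I then tightened the lock ring, let go, raised the gripper clear and handed the job in at about 20 s. No verdict was reported.

- **Knob:** in the last wrist picture the white line points at about 0.5–1° and the clip at about 1.3°, so they agree to within roughly 1° (limit 4°). The automatic readings scattered by 2–3° between methods, partly because they pick up the line's side face. The top view looked aligned by eye in both the wrist and side pictures. The automatic line reading from the side camera was unusable at the end, because a finger got into it.
- **Ring:** it ran free for about 60°, then met the collar. I stopped at a measured 0.31 N m, and two separate readings agreed (wrist moment 0.312, last-joint torque 0.31). By the given stiffness that puts the clamp at about 0.025 rad, between the tight (0.013) and over-tight (0.042) limits; the clamp itself could not be read directly. The knob's line did not visibly move while I tightened.
- **Let go and surroundings:** after release the wrist force was near zero. The cup and bottle appear where they started in the final scene picture.

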